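Catch box under the hopper, then tip in the casting buttons

ROBOT

A 6-joint arm with a two-finger parallel gripper is mounted at the origin on the work surface. World frame = base frame: x ahead of the robot, y to its left, z up, the work surface at z = 0. Lengths are in m, angles in degrees, forces in N, time in s.
With the tool pointing down it reaches from about 0.35 to 0.875 m from the base axis. Payload 4.2 kg.
Tool frame: the origin (TCP) lies at the very end of the fingers, on their centre line; the grasp point (between the pads) lies 19 mm behind it (r.grip_point_offset is the distance from the TCP to the grasp point, in m); z points along the fingers, y is the line along which they close (so a half turn about z gives the same grasp; the last joint's range is limited). The gripper opens to 87 mm and grips with 3 to 60 N. Pads are 19 mm wide; open, the fingers measure 117 mm over their backs; the gripper's body (75 mm by 190 mm) begins 51 mm behind the grasp point.
Start: joints at [-54.167, 22.042, 0.453, 0, -68.411, -14.817], TCP at [0.224, -0.583, 0.196] pointing down, gripper open.
Joint ranges: [-179.83, 179.83], [-69.29, 118.12], [-61.27, 80.66], [-181.25, 117.63], [-171.15, -9.14], [-177.46, 177.46]. Speed limits (degrees/s): [159.86, 159.86, 180, 180, 180, 180].

INTERFACE

Orientations are given as a 3x3 rotation matrix whose columns are the frame's x, y, z axes.
In Python, from station import r, cams gives the robot as it stands. The module is installed in compiled form; this text tells all that it offers.
- The arm moves only by the shell command python3 -m handwheel 'ROWS'. ROWS is JSON, a list that holds one entry, the list of rows, each a list of 7 numbers: the turn, a rotation vector about the tool's x, y, z in units of 6 degrees (1.0 is 6 degrees), then the shift along the tool's x, y, z in m, then the finger opening in m, from 0 to 0.087. In form: [[[ax, ay, az, x, y, z, jaw], ...]]. A call has 1 to 12 rows; each row shifts and turns the commanded pose from where the row before left it, along the tool's axes as they then stand; what a row does not reach is not made up. A row lasts 1/10 s, in which the tool goes at most 50 mm and 8.59 degrees, less where a joint would pass 70% of its speed; a pose out of reach is approached as far as the arm can. A call with a gripper value outside its range is refused whole. The fingers move at their own pace and stop on an object; the grip force is fixed at half the most. Time passes only in rows, so rows that do not move let the fingers close. It gives the time, the measured TCP pose, the force, the opening and the grip force at its end, in the units of the state.
- r.sense(): the state, without advancing time (a new reading comes with each control period).
- cams.capture(name): name is "scene" or "top"; returns the picture (400x640x3 uint8, red, green, blue); there is no depth.
- cams.get_calibration(name): a dict with "camera_matrix" (3x3 intrinsics, pixels), "rvec" (rotation vector, rad) and "tvec" (3), from world to camera coordinates, as OpenCV has them. Camera axes: x right, y down, z forward; pixel columns grow to the right and rows downward; lengths in m; the calibration is good to about 2 mm. A picture is of the moment at which its call begins. get_calibration takes no time and is no camera call.
- r.finish_job(): hands the job in; it is judged then, once.
The state is a dict: "time_s": time; "joints": joint angles; "joint_velocities": joint speeds; "effort": joint torques, N m; "tcp_pos": TCP position; "ee_rot": TCP orientation; "wrist_force": force on the tool from outside, world axes, zero at the start; "moment": the same for the moment, N m; "gripper_width": opening from 0.0 (shut) to 1.0 (fully open); "gripper_force": force on a finger pad.
Only numpy, scipy, OpenCV 4.12 (cv2) and the standard library are available. Lean on these libraries where they do the work, as an engineer would, in place of code of your own. Each camera call takes 0.05 s, during which the arm holds its last target. There are 200 camera calls.

TASK

Slide the blue catch box along its rail until it is fully home against the stop beneath the hopper, and only then pour the four silver casting buttons from the scoop through the hopper so that all of them land in the box. Leave the box home and stand the empty scoop upright on the white soldering board, without moving the other things on the bench.

Things in the scene. Friction and masses are not known exactly. Their poses are not given: they have to be found in the camera images.
- station: Fixed grey hopper station; origin on the bench straight below the centre of the spout, x axis along the rail the way the box goes home, z up. Base plate 300 x 116 x 6 mm (x = -205 to +95 mm), guides 22 mm high at y = +-53 mm. A steel funnel stands over the rail, held from behind by an upright plate 90 mm wide, 140 mm high, at x = 75 mm, with gussets to x = 96 mm.
- hopper_mouth (a point): Centre of the funnel's round mouth, in the plane of its rim, 160 mm above the bench; rim 172 mm outside diameter, mouth 166 mm inside. Below it the cone narrows to a spout of 56 mm outside and 50 mm inside diameter, from 86 down to 70 mm above the bench. Axes as the station's.
- catch_box (a joint): Travel of the catch box along the rail in m: 0 is pulled fully out (away from the hopper), 0.130 is fully home against the rubber stop, with the box centred under the spout. It slides with about 2.5 N of friction and stays where it is left.
- box_front (a point): Centre of the catch box's flat outer front face (away from the hopper, black finger plate), 39 mm above the bench; push here along the station's +x. At home this face is 55 mm before the spout's centre, 31 mm inside the overhanging funnel rim: a gripper held straight down strikes the funnel first, so lean it back 30 to 40 degrees, fingers pointing forward and down.
- box_floor (a point): Centre of the inner floor of the catch box, 14 mm above the bench; axes as the station's. Blue sheet-metal box, open on top, 110 mm along the rail x 96 mm x 46 mm high outside, walls 3 mm, rim 57 mm above the bench; inside 104 x 90 mm, 43 mm deep.
- scoop: Loose steel scoop, about 0.16 kg. Origin: centre of the underside of its flat floor; x axis towards the open lip, z up. Pan 56 mm wide, floor from x = -35 to +35 mm, then a nose rising 10 degrees to the lip; sides 28 mm high (20 mm at the nose), rear wall 33 mm, walls 3 mm. Level it keeps the buttons; they slide out when tipped lip-down about 30 to 45 degrees (friction about 0.35).
- scoop_grip (a point): Middle of the best grip on the scoop's light wooden handle, 80 mm behind the scoop's origin, 32 mm above its underside. The handle is a bar along x from x = -118 to -45 mm, 14 mm wide (y), 20 mm high (z = 22 to 42 mm); take it across its width from above. Axes as the scoop's.
- scoop_lip (a point): Middle of the scoop's pouring lip, 63 mm ahead of the scoop's origin and 7 mm above its underside.
- scoop_floor (a point): Centre of the scoop's inner floor, 3 mm above its underside; axes as the scoop's.
- button0: Cast silver button, a domed disc 18 mm across and 10 mm high, about 24 g, lying on the floor of the scoop at the start. Origin at the centre of its flat underside.
- button1: Cast silver button, a domed disc 18 mm across and 10 mm high, about 24 g, lying on the floor of the scoop at the start. Origin at the centre of its flat underside.
- button2: Cast silver button, a domed disc 18 mm across and 10 mm high, about 24 g, lying on the floor of the scoop at the start. Origin at the centre of its flat underside.
- button3: Cast silver button, a domed disc 18 mm across and 10 mm high, about 24 g, lying on the floor of the scoop at the start. Origin at the centre of its flat underside.
- board: Fixed white ceramic soldering board with brown scorch marks, 150 mm (its x) x 130 mm (its y), flat top 24 mm above the bench. Origin on the bench below its centre.
- bur_block: Bystander: blue block of burs, 62 x 46 mm, 68 mm high over the burs, standing on the bench. Origin at the centre of its underside. Leave it alone.
- flux_bottle: Bystander: amber bottle with a black cap, 54 mm diameter, 115 mm high. Origin at the centre of its underside. Leave it alone.
- dish: Bystander: grey-green bowl, 84 mm rim diameter, 45 mm high. Origin at the centre of its underside. Leave it alone.
- beaker: Bystander: steel cup, 66 mm rim diameter, 85 mm high, with two needle files standing in it up to 165 mm above the bench. Origin at the centre of its underside. Leave it alone.
Not all that is in view belongs to the job. Leave any purple look-alike of the scoop alone. Of the things that look like the board, the smaller one is meant.

How it is judged (in metres and radians):
On the way, in this order (a step that is already met when the one before it is completed fails the run):
1. the catch box is fully home (within 6 mm of the stop) while all four buttons are still in the scoop (value of joint catch_box above 0.124 m and distance between each of button0, button1, button2, button3 and scoop_floor below 0.065 m), for 0.2 s.
2. the scoop is tipped lip-down with its lip over the mouth of the hopper, close to the rim's height (value of joint catch_box above 0.124 m and horizontal distance between scoop_lip and hopper_mouth below 0.085 m and z of scoop_lip in the frame of hopper_mouth between -0.05 and 0.08 m and angle between scoop's own z axis and vertical above 0.3 rad), for 0.1 s.
3. all four buttons are in the catch box, the box home under the spout (value of joint catch_box above 0.124 m and x of button0 in the frame of box_floor between -0.054 and 0.054 m and y of button0 in the frame of box_floor between -0.047 and 0.047 m and z of button0 in the frame of box_floor between -0.006 and 0.036 m and x of button1 in the frame of box_floor between -0.054 and 0.054 m and y of button1 in the frame of box_floor between -0.047 and 0.047 m and z of button1 in the frame of box_floor between -0.006 and 0.036 m and x of button2 in the frame of box_floor between -0.054 and 0.054 m and y of button2 in the frame of box_floor between -0.047 and 0.047 m and z of button2 in the frame of box_floor between -0.006 and 0.036 m and x of button3 in the frame of box_floor between -0.054 and 0.054 m and y of button3 in the frame of box_floor between -0.047 and 0.047 m and z of button3 in the frame of box_floor between -0.006 and 0.036 m), for 0.2 s.
At the end, for the whole second after the job is handed in: the catch box is within 6 mm of its stop; all four buttons lie inside it; the scoop stands upright (within 6 degrees) and still on the soldering board, the centre of its floor over the board's top (within 70 mm of the middle along the board and 60 mm across) (all of step 3 and x of scoop in the frame of board between -0.07 and 0.07 m and y of scoop in the frame of board between -0.06 and 0.06 m and z of scoop in the frame of board between 0.019 and 0.03 m and angle between scoop's own z axis and vertical below 0.1 rad and linear speed of scoop below 0.02 m/s); the robot touches nothing.
It fails at once if the bur block is moved more than 25 mm or tipped more than 17 degrees (distance of bur_block from where it was at the start of the episode above 0.025 m or angle between bur_block's own z axis and vertical above 0.3 rad).
It fails at once if the flux bottle is moved more than 25 mm or tipped more than 17 degrees (distance of flux_bottle from where it was at the start of the episode above 0.025 m or angle between flux_bottle's own z axis and vertical above 0.3 rad).
It fails at once if the dish is moved more than 25 mm or tipped more than 17 degrees (distance of dish from where it was at the start of the episode above 0.025 m or angle between dish's own z axis and vertical above 0.3 rad).
It fails at once if the beaker is moved more than 25 mm or tipped more than 17 degrees (distance of beaker from where it was at the start of the episode above 0.025 m or angle between beaker's own z axis and vertical above 0.3 rad).
It also fails if it takes over 72 s, if anything falls off the work surface, if the arm or the gripper's body presses on something with over 40 N, if the wrist force passes 120 N, or if a joint passes its speed limit or range.

## Working session

There is one attempt and no reset: what is moved stays moved. The work goes in short steps, Python scripts to look and compute and a shell command to move; the robot and the scene stay as the last step left them, time stands still between calls to the robot, and variables do not carry over. Pictures are saved under pics/ and viewed, at most 10 in all, crops included, and the job is handed in when it is done.

```bash
mkdir -p pics; python3 - <<'E'
from station import r,cams
import cv2,numpy as np
for n in("scene","top"):
    im=cams.capture(n);cv2.imwrite(f"pics/{n}0.png",im[:,:,::-1]);c=cams.get_calibration(n)
    R=cv2.Rodrigues(np.array(c["rvec"]))[0];print(n,c["camera_matrix"],(-R.T@np.array(c["tvec"]).ravel()).round(3),R.round(3).tolist())
s=r.sense();print(s["tcp_pos"],np.round(s["ee_rot"],3),s["time_s"])
E
```

```text
scene [[361.2013429    0.         322.38617642]
 [  0.         361.2013429  195.75141495]
 [  0.           0.           1.        ]] [1.031 0.664 0.877] [[-0.745, 0.667, 0.018], [0.431, 0.502, -0.75], [-0.509, -0.551, -0.662]]
top [[363.8045611    0.         327.63264598]
 [  0.         363.8045611  199.12784024]
 [  0.           0.           1.        ]] [0.393 0.045 1.142] [[-0.03, -1.0, -0.001], [-0.997, 0.03, -0.071], [0.071, -0.002, -0.998]]
[ 0.22396463 -0.58287344  0.19485768] [[-0.934 -0.358 -0.001]
 [-0.358  0.934  0.002]
 [ 0.     0.002 -1.   ]] 0.1
```

View pics/scene0.png

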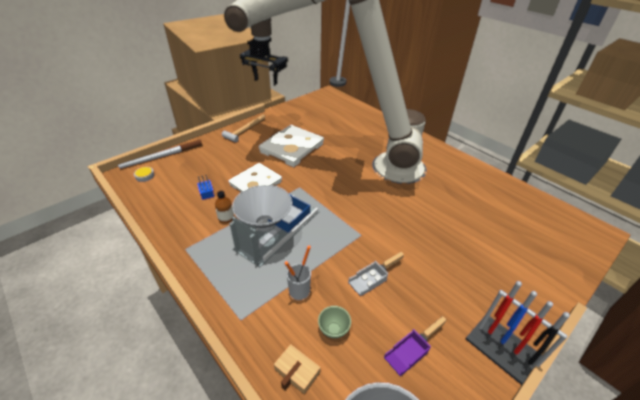

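View pics/top0.png

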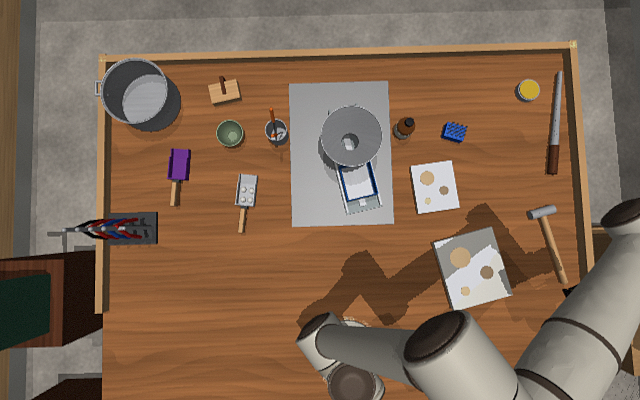

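Top view: funnel mouth centre is at about (351,136), the box front and guides at about (360,205), and the small board at (435,187). The scoop pan is at (246,190) with its handle pointing to (242,232). I'll take an enlarged crop for finer pixels.

```bash
python3 - <<'E'
import cv2
im=cv2.imread("pics/top0.png")[90:245,220:470]
cv2.imwrite("pics/c1.png",cv2.resize(im,None,fx=3.2,fy=3.2,interpolation=cv2.INTER_CUBIC))
E
```

```text
(no output)
```

View pics/c1.png

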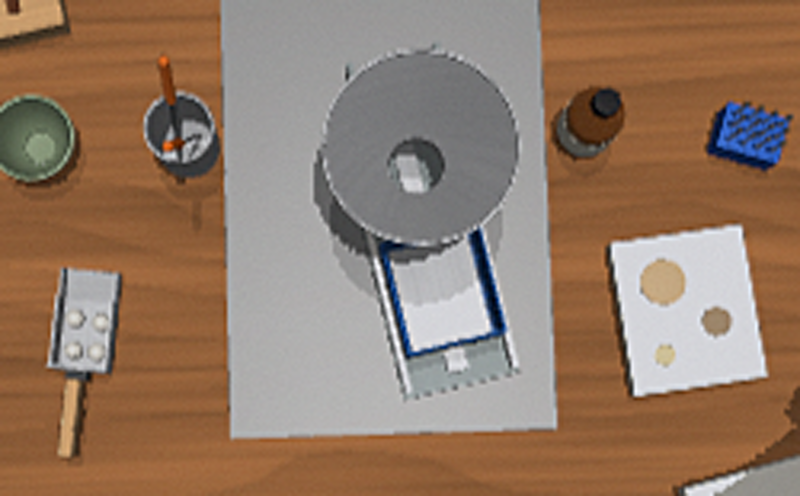

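Crop pixels (x3.2): the funnel rim spans 323..519 by 50..243. The box front rim corners are (405,356) and (506,332), and the plate front corners are (408,398) and (521,373). The board corners are (610,243), (742,226), (767,376) and (635,396). On the scoop, the handle end is (67,457), the handle root (77,378), and the lip corners (62,268) and (120,273).

```bash
cat > h.py <<'E'
from station import r,cams
import cv2,numpy as np
def cal(n):
    c=cams.get_calibration(n);R=cv2.Rodrigues(np.array(c["rvec"],float))[0]
    return np.array(c["camera_matrix"]),R,np.array(c["tvec"],float).ravel()
def px(u,v,z,n="top"):
    K,R,t=cal(n);d=R.T@np.linalg.inv(K)@[u,v,1];o=-R.T@t
    return o+d*(z-o[2])/d[2]
def proj(p,n="top"):
    K,R,t=cal(n);q=K@(R@np.array(p)+t);return q[:2]/q[2]
def cr(u,v,z): return px((u+.5)/3.2-.5+220,(v+.5)/3.2-.5+90,z)
def delta(pos,R):  # shift in tool axes, rotvec in tool axes (units 6deg), from current measured pose
    from scipy.spatial.transform import Rotation as Ro
    s=r.sense();R0=np.array(s["ee_rot"]);
    return (R0.T@(np.array(pos)-s["tcp_pos"])).round(4),(np.degrees(Ro.from_matrix(R0.T@R).as_rotvec())/6).round(3)
E
python3 - <<'E'
from h import *
print("mouth",cr(421,147,.16))
for u,v in((323,147),(519,147),(421,50),(421,243)):print(cr(u,v,.16))
a,b=cr(405,356,.057),cr(506,332,.057);print("boxfront",a,b,(a+b)/2)
d=b-a;print(np.linalg.norm(d))
a,b=cr(408,398,.006),cr(521,373,.006);print("plate",a,b,(a+b)/2,np.linalg.norm(a-b))
B=[cr(*p,.024) for p in((610,243),(742,226),(767,376),(635,396))];print("board",np.mean(B,0),[np.linalg.norm(B[i]-B[i-1]).round(3) for i in range(4)],np.degrees(np.arctan2(*(B[1]-B[2])[1::-1])))
e,s=cr(67,457,.042),cr(77,378,.042);l=(cr(62,268,.025)+cr(120,273,.025))/2
print("scoop",e,s,l,np.linalg.norm(e-s),np.linalg.norm(l-e));f=l-e;print(np.degrees(np.arctan2(f[1],f[0])))
for n,p in(("beaker",(180,130,.085)),("bottle",(605,103,.115)),("dish",(37,138,.045)),("bur",(752,133,.05))):print(n,cr(*p))
E
```

```text
mouth [ 0.63466719 -0.02599407  0.16      ]
[0.63721794 0.05783516 0.16      ]
[ 0.6321167  -0.10981441  0.16      ]
[ 0.71938301 -0.02894688  0.16      ]
[ 0.5518149  -0.02310622  0.16      ]
boxfront [ 0.46256226 -0.01165037  0.057     ] [ 0.48217438 -0.10679031  0.057     ] [ 0.47236832 -0.05922034  0.057     ]
0.09714033276905304
plate [ 0.42473823 -0.01586402  0.006     ] [ 0.44578436 -0.12697572  0.006     ] [ 0.43526129 -0.07141987  0.006     ] 0.11308735478430389
board [ 0.50094057 -0.28818691  0.024     ] [np.float64(0.15), np.float64(0.129), np.float64(0.147), np.float64(0.129)] 6.287195270680609
scoop [0.37798187 0.30865218 0.042     ] [0.45209069 0.29820617 0.042     ] [0.55656507 0.28714279 0.025     ] 0.07484140312594605 0.18067542787941707
-6.86788702031262
beaker [0.67581089 0.19015412 0.085     ]
bottle [ 0.68078719 -0.19569175  0.115     ]
dish [0.682911   0.33256236 0.045     ]
bur [ 0.66570844 -0.34952588  0.05      ]
```

```bash
cat >> h.py <<'E'
M=np.array([.635,-.026,0]);u=np.array([.978,.208,0]);v=np.array([-.208,.978,0]);Z=np.array([0,0,1.])
def push_R(l):
    s,c=np.sin(np.radians(l)),np.cos(np.radians(l));z=s*u-c*Z;return np.stack([np.cross(v,z),v,z],1)
E
python3 - <<'E'
from h import *
p=M-.2*u+.2*Z;print(p,delta(p,push_R(40)))
E
```

```text
[ 0.4394 -0.0676  0.2   ] (array([-0.3858,  0.4038, -0.0044]), array([ 0.541, -6.654,  1.432]))
```

```bash
python3 -m handwheel '[[[0,0,0,-0.032,0.034,0,0],[0,0,0,-0.032,0.034,0,0],[0,0,0,-0.032,0.034,0,0],[0,0,0,-0.032,0.034,0,0],[0,0,0,-0.032,0.034,0,0],[0,0,0,-0.032,0.034,0,0],[0,0,0,-0.032,0.034,0,0],[0,0,0,-0.032,0.034,0,0],[0,0,0,-0.032,0.034,0,0],[0,0,0,-0.032,0.034,0,0],[0,0,0,-0.032,0.034,0,0],[0,0,0,-0.032,0.034,0,0]]]'
python3 -m handwheel '[[[0.1,-1.1,0.24,0,0,0,0],[0.1,-1.1,0.24,0,0,0,0],[0.1,-1.1,0.24,0,0,0,0],[0.1,-1.1,0.24,0,0,0,0],[0.1,-1.1,0.24,0,0,0,0],[0.1,-1.1,0.24,0,0,0,0],[0,0,0,0,0,0,0]]]'
python3 - <<'E'
from h import *
p=M-.2*u+.033*Z;print(r.sense()["joints"],r.sense()["tcp_pos"],delta(p,push_R(40)))
E
```

```text
time_s: 1.3
tcp_pos: [0.4363, -0.0629, 0.1958]
ee_rot: [[-0.933, -0.359, 0.0], [-0.359, 0.933, 0.0], [-0.0, 0.0, -1.0]]
wrist_force: [1.1, -0.8, 0.0]
gripper_width: 0.029
gripper_force: 0.0
time_s: 2.0
tcp_pos: [0.4258, -0.0676, 0.1865]
ee_rot: [[-0.764, -0.203, 0.613], [-0.163, 0.979, 0.121], [-0.625, -0.007, -0.781]]
wrist_force: [-1.8, 0.2, -0.4]
gripper_width: 0.001
gripper_force: 0.0
[  13.76851894  -14.68859169  -56.19996817    9.23179345   -9.99143337
 -100.43119731] [ 0.42581281 -0.06760277  0.18649467] (array([ 0.0855, -0.0017,  0.1282]), array([-0.082, -0.225,  0.008]))
```

```bash
python3 -m handwheel '[[[0,0,0,0.019,0,0.024,0],[0,0,0,0.019,0,0.024,0],[0,0,0,0.018,0,0.024,0],[0,0,0,0.018,0,0.024,0],[0,0,0,0.012,0,0.022,0],[0,0,0,0,0,0.01,0],[0,0,0,0,0,0,0]]]'
python3 - <<'E'
from h import *
p=M-.18*u+.033*Z;q=r.sense()["tcp_pos"]-M;print(r.sense()["joints"],q@u,q@v,q[2],delta(p,push_R(40)))
E
```

```text
time_s: 2.7
tcp_pos: [0.4452, -0.0764, 0.0922]
ee_rot: [[-0.762, -0.211, 0.612], [-0.162, 0.977, 0.135], [-0.627, 0.003, -0.779]]
wrist_force: [-0.4, -0.2, 0.5]
gripper_width: 0.006
gripper_force: 0.0
[ -2.74268478   1.89222045 -41.27502885 -46.73566401 -12.99229936
 -32.38406106] -0.19610372985627073 -0.00978147711191776 0.09221992905118719 (array([0.0245, 0.0096, 0.0563]), array([ 0.04 , -0.194,  0.004]))
```

```bash
python3 -m handwheel '[[[0,0,0,0.006,0.001,0.008,0],[0,0,0,0.006,0.002,0.008,0],[0,0,0,0.006,0.002,0.008,0],[0,0,0,0.006,0.002,0.007,0],[0,0,0,0.006,0.002,0.008,0],[0,0,0,0.006,0.001,0.007,0],[0,0,0,0,0,0,0]]]'
python3 - <<'E'
from h import *
p=M-.11*u+.033*Z;q=r.sense()["tcp_pos"]-M;print(r.sense()["joints"],q@u,q@v,q[2],delta(p,push_R(40)))
E
```

```text
time_s: 3.4
tcp_pos: [0.4421, -0.0661, 0.0338]
ee_rot: [[-0.762, -0.212, 0.612], [-0.163, 0.977, 0.135], [-0.627, 0.003, -0.779]]
wrist_force: [-0.2, 0.1, -0.5]
gripper_width: 0.005
gripper_force: 0.0
[-15.91574216  10.80130813 -39.09810171 -74.94054144 -17.95429968
   6.73693175] -0.19701811842478734 0.0009000659967790334 0.033835161962025524 (array([-0.0673, -0.0012,  0.0552]), array([ 0.046, -0.198,  0.009]))
```

```bash
python3 -m handwheel '[[[0,-0.1,0,-0.0077,0,0.0063,0],[0,-0.1,0,-0.0077,0,0.0063,0],[0,0,0,-0.0077,0,0.0063,0],[0,0,0,-0.0077,0,0.0063,0],[0,0,0,-0.0077,0,0.0063,0],[0,0,0,-0.0077,0,0.0063,0],[0,0,0,-0.0077,0,0.0063,0],[0,0,0,-0.0077,0,0.0063,0],[0,0,0,-0.0077,0,0.0063,0],[0,0,0,-0.0077,0,0.0063,0],[0,0,0,0,0,0,0]]]'
python3 - <<'E'
from h import *
p=M-.075*u+.033*Z;q=r.sense()["tcp_pos"]-M;print(r.sense()["joints"],q@u,q@v,q[2],delta(p,push_R(40)))
E
```

```text
time_s: 4.5
tcp_pos: [0.5407, -0.0438, 0.0366]
ee_rot: [[-0.746, -0.215, 0.63], [-0.164, 0.977, 0.14], [-0.645, 0.001, -0.764]]
wrist_force: [0.2, -0.1, -0.8]
gripper_width: 0.005
gripper_force: 0.0
[ -6.19296896  16.5425032  -30.44422293 -70.23517537 -12.68570131
  -5.79690954] -0.09593423298552708 0.0022399382340630722 0.03657383202032368 (array([-0.0137, -0.0024,  0.0162]), array([0.052, 0.031, 0.051]))
```

```bash
python3 -m handwheel '[[[0,0,0,-0.0035,-0.001,0.0041,0],[0,0,0,-0.0035,-0.001,0.0041,0],[0,0,0,-0.0035,0,0.0041,0],[0,0,0,-0.0035,0,0.004,0],[0,0,0,-0.003,0,0.0025,0],[0,0,0,-0.003,0,0.0025,0]]]'
python3 - <<'E'
from h import *
q=r.sense()["tcp_pos"]-M;print(q@u,q@v,q[2])
im=cams.capture("top");cv2.imwrite("pics/t2.png",im[:,:,::-1])
cv2.imwrite("pics/c2.png",cv2.resize(im[100:230,280:420,::-1],None,fx=4,fy=4,interpolation=cv2.INTER_CUBIC))
E
```

```text
time_s: 5.1
tcp_pos: [0.57, -0.0396, 0.0345]
ee_rot: [[-0.745, -0.214, 0.632], [-0.162, 0.977, 0.14], [-0.647, 0.002, -0.762]]
wrist_force: [-3.7, 2.4, 9.5]
gripper_width: 0.01
gripper_force: 4.4
-0.06643208804596375 0.00026110472891763443 0.034513670027802104
```

View pics/c2.png

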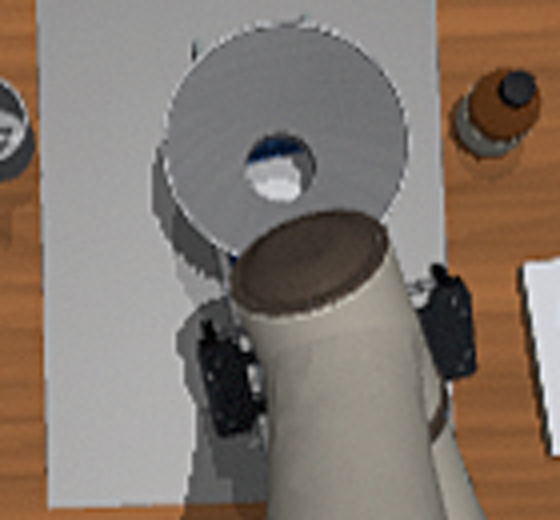

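The blue far wall of the box shows through the spout at about (275,150), so the box isn't home yet. I'll keep pushing in small steps.

```bash
python3 -m handwheel '[[[0,0,0,-0.0023,0,0.002,0],[0,0,0,-0.0023,0,0.002,0],[0,0,0,-0.0023,0,0.002,0]]]'
python3 - <<'E'
from h import *
q=r.sense()["tcp_pos"]-M;print(q@u,q@v,q[2])
E
```

```text
time_s: 5.45
tcp_pos: [0.5787, -0.0378, 0.0343]
ee_rot: [[-0.745, -0.214, 0.632], [-0.162, 0.977, 0.14], [-0.647, 0.002, -0.762]]
wrist_force: [-3.2, 0.8, 9.5]
gripper_width: 0.006
gripper_force: 4.2
-0.057486220863912425 0.00015058803089047372 0.03428238598540342
```

```bash
python3 -m handwheel '[[[0,0,0,-0.0023,0,0.002,0],[0,0,0,-0.0015,0,0.0013,0]]]' | grep -E "tcp|wrist"
python3 -m handwheel '[[[0,0,0,-0.0015,0,0.0013,0],[0,0,0,-0.0015,0,0.0013,0]]]' | grep -E "tcp|wrist"
python3 -m handwheel '[[[0,0,0,-0.0015,0,0.0013,0]]]' | grep -E "tcp|wrist"
```

```text
tcp_pos: [0.5838, -0.0368, 0.0343]
wrist_force: [-3.5, 1.6, 9.6]
tcp_pos: [0.5876, -0.0359, 0.0343]
wrist_force: [-3.3, 2.7, 9.3]
tcp_pos: [0.5896, -0.0355, 0.0343]
wrist_force: [-2.8, 1.4, 8.3]
```

```bash
python3 - <<'E'
from h import *
a=cams.capture("top")[100:230,280:420,::-1];b=cams.capture("scene")[160:290,180:380,::-1]
f=lambda i:cv2.resize(i,(int(i.shape[1]*2.35),int(i.shape[0]*2.35)),interpolation=cv2.INTER_CUBIC)
cv2.imwrite("pics/c3.png",np.hstack([f(a),f(b)]))
E
```

```text
(no output)
```

View pics/c3.png

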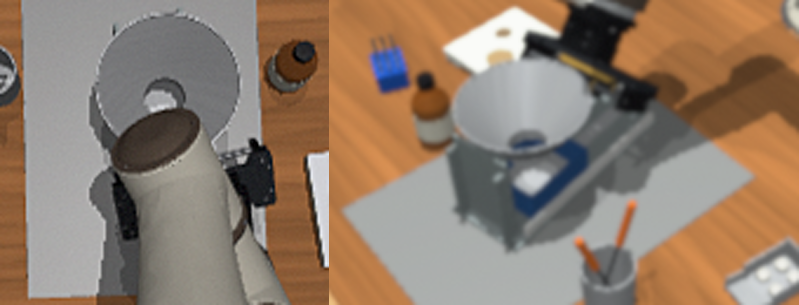

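```bash
python3 - <<'E'
from h import *
im=cams.capture("scene")[:,:,::-1].copy();S=8;x0,y0=225,185
c=cv2.resize(im[y0:y0+75,x0:x0+100],None,fx=S,fy=S,interpolation=cv2.INTER_CUBIC)
def dot(p,col):
    a=(proj(p,"scene")+.5-[x0,y0])*S;cv2.circle(c,tuple(int(k) for k in a),3,col,-1)
for d in(0,.02):
  for x,y,z in((-55,48,57),(55,48,57),(55,-48,57),(55,48,11)):dot(M+u*(x/1e3-d)+v*y/1e3+Z*z/1e3,(0,0,255) if d==0 else (0,255,0))
for k in range(0,360,20):dot(M+.086*(u*np.cos(k/57.3)+v*np.sin(k/57.3))+.16*Z,(255,0,255))
for y in(-45,45):
  for z in(6,140):dot(M+.075*u+v*y/1e3+Z*z/1e3,(0,255,255))
cv2.imwrite("pics/c4.png",c)
E
```

```text
(no output)
```

View pics/c4.png

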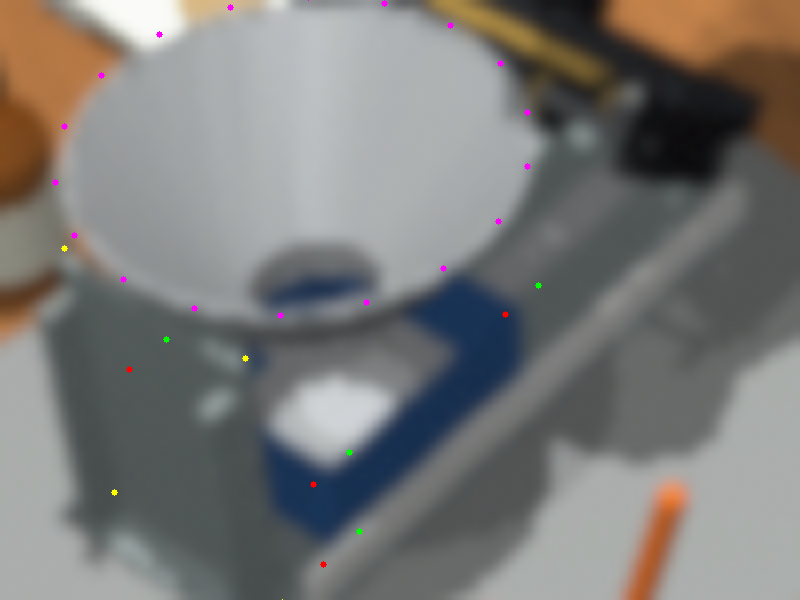

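The overlaid rim dots sit about 12 px up-left of the real rim. With that shift applied, the box front corner at (520,330) is within a few mm of its home position. I'll push on until the stop shows in the force.

```bash
python3 -m handwheel '[[[0,0,0,-0.0015,0,0.0013,0],[0,0,0,0,0,0,0]]]' | grep -E "tcp|wrist"
python3 -m handwheel '[[[0,0,0,-0.0015,0,0.0013,0],[0,0,0,0,0,0,0]]]' | grep -E "tcp|wrist"
python3 -m handwheel '[[[0,0,0,-0.0015,0,0.0013,0],[0,0,0,0,0,0,0]]]' | grep -E "tcp|wrist"
```

```text
tcp_pos: [0.5916, -0.0353, 0.0341]
wrist_force: [-2.6, 0.0, 7.6]
tcp_pos: [0.5936, -0.0348, 0.0341]
wrist_force: [-1.7, 0.3, 7.3]
tcp_pos: [0.5955, -0.0344, 0.0341]
wrist_force: [-1.4, 1.3, 7.7]
```

```bash
cat > bx.py <<'E'
from h import *
# blue visible on side wall: report image column extent along the rail at the box's +y side top edge
im=cams.capture("scene").astype(int)
def samp(p):
    a=proj(p,"scene")+[1.4,1.5];return cv2.getRectSubPix(im.astype(np.float32),(1,1),tuple(map(float,a)))[0,0]
for x in range(-90,-30,4):
    print(x,[samp(M+u*x/1e3+v*.047+Z*z).round().astype(int).tolist() for z in(.035,.05)])
E
python3 bx.py
```

```text
-90 [[86, 91, 90], [80, 86, 85]]
-86 [[86, 91, 91], [80, 86, 85]]
-82 [[87, 92, 91], [80, 85, 85]]
-78 [[87, 92, 91], [79, 85, 85]]
-74 [[87, 92, 92], [79, 85, 85]]
-70 [[88, 92, 93], [79, 85, 84]]
-66 [[87, 92, 92], [79, 85, 85]]
-62 [[85, 90, 91], [78, 84, 85]]
-58 [[79, 86, 90], [72, 79, 84]]
-54 [[66, 76, 87], [60, 71, 83]]
-50 [[52, 66, 85], [43, 59, 81]]
-46 [[45, 61, 84], [29, 50, 79]]
-42 [[42, 59, 84], [25, 48, 79]]
-38 [[40, 58, 83], [23, 47, 78]]
-34 [[41, 57, 83], [23, 47, 78]]
```

```bash
python3 -m handwheel '[[[0,0,0,0.0031,0,-0.0026,0],[0,0,0,0.0031,0,-0.0026,0],[0,0,0,0.0031,0,-0.0026,0],[0,0,0,0,0,0,0]]]' | grep -E "tcp|wrist|width"
python3 bx.py | sed -n 8,13p
python3 -m handwheel '[[[0,0,0,0.0062,0,-0.005,0],[0,0,0,0.0062,0,-0.005,0],[0,0,0,0.0062,0,-0.005,0],[0,0,0,0,0,0,0]]]' | grep -E "tcp|wrist|width"
python3 bx.py | sed -n 8,13p
```

```text
tcp_pos: [0.581, -0.0378, 0.0312]
wrist_force: [1.0, -0.2, -0.3]
gripper_width: 0.006
-62 [[98, 105, 106], [82, 88, 90]]
-58 [[91, 99, 103], [86, 94, 98]]
-54 [[71, 82, 92], [84, 96, 105]]
-50 [[53, 67, 86], [63, 76, 95]]
-46 [[44, 60, 84], [37, 57, 84]]
-42 [[42, 59, 84], [27, 49, 80]]
tcp_pos: [0.5578, -0.0429, 0.0308]
wrist_force: [0.2, -0.5, 0.5]
gripper_width: 0.006
-62 [[129, 137, 137], [79, 85, 87]]
-58 [[118, 128, 130], [79, 87, 91]]
-54 [[90, 100, 109], [78, 88, 99]]
-50 [[59, 72, 91], [61, 76, 94]]
-46 [[45, 61, 84], [37, 57, 84]]
-42 [[42, 58, 84], [26, 49, 80]]
```

```bash
python3 -m handwheel '[[[0,0,0,-0.006,0,-0.0075,0],[0,0,0,-0.0062,0,0.005,0],[0,0,0,0,0,0,0]]]' | grep -E "tcp|wrist|width"
for i in 1; do python3 -m handwheel '[[[0,0,0,-0.0023,0,0.002,0],[0,0,0,0,0,0,0]]]' | grep -E "tcp|wrist|width"; done
python3 -m handwheel '[[[0,0,0,-0.0023,0,0.002,0],[0,0,0,0,0,0,0]]]' | grep -E "tcp|wrist|width"
python3 -m handwheel '[[[0,0,0,-0.0023,0,0.002,0],[0,0,0,0,0,0,0]]]' | grep -E "tcp|wrist|width"
python3 -m handwheel '[[[0,0,0,-0.0023,0,0.002,0],[0,0,0,0,0,0,0]]]' | grep -E "tcp|wrist|width"
python3 bx.py | sed -n 8,13p
```

```text
tcp_pos: [0.5675, -0.0402, 0.0413]
wrist_force: [0.1, 0.2, 0.4]
gripper_width: 0.004
tcp_pos: [0.5694, -0.0401, 0.0406]
wrist_force: [-0.2, -0.8, -0.8]
gripper_width: 0.011
tcp_pos: [0.5724, -0.0396, 0.0406]
wrist_force: [0.1, -0.8, 0.5]
gripper_width: 0.005
tcp_pos: [0.5754, -0.0389, 0.0407]
wrist_force: [-0.6, 0.3, 0.3]
gripper_width: 0.003
tcp_pos: [0.5784, -0.0382, 0.0407]
wrist_force: [-0.1, -0.1, 0.0]
gripper_width: 0.007
-62 [[146, 154, 154], [95, 103, 104]]
-58 [[124, 134, 137], [105, 115, 118]]
-54 [[90, 100, 109], [96, 109, 118]]
-50 [[59, 72, 90], [68, 82, 99]]
-46 [[45, 61, 84], [40, 58, 85]]
-42 [[42, 58, 84], [26, 49, 80]]
```

```bash
for i in 1; do python3 -m handwheel '[[[0,0,0,-0.0023,0,0.002,0],[0,0,0,0,0,0,0]]]' | grep -E "tcp|wrist"; done
python3 -m handwheel '[[[0,0,0,-0.0023,0,0.002,0],[0,0,0,0,0,0,0]]]' | grep -E "tcp|wrist"
python3 -m handwheel '[[[0,0,0,-0.0023,0,0.002,0],[0,0,0,0,0,0,0]]]' | grep -E "tcp|wrist"
python3 -m handwheel '[[[0,0,0,-0.0023,0,0.002,0],[0,0,0,0,0,0,0]]]' | grep -E "tcp|wrist"
python3 -m handwheel '[[[0,0,0,-0.0023,0,0.002,0],[0,0,0,0,0,0,0]]]' | grep -E "tcp|wrist"
python3 bx.py | sed -n 8,13p
```

```text
tcp_pos: [0.5814, -0.0375, 0.0407]
wrist_force: [-0.0, -0.3, 0.3]
tcp_pos: [0.5844, -0.0369, 0.0406]
wrist_force: [-0.5, -0.1, 0.0]
tcp_pos: [0.5874, -0.0362, 0.0406]
wrist_force: [0.2, -1.2, -0.3]
tcp_pos: [0.5904, -0.0356, 0.0405]
wrist_force: [-1.0, 0.5, 0.4]
tcp_pos: [0.5933, -0.0349, 0.0404]
wrist_force: [-0.4, -0.0, 0.3]
-62 [[101, 106, 107], [78, 84, 85]]
-58 [[85, 92, 96], [72, 79, 84]]
-54 [[68, 77, 88], [60, 70, 83]]
-50 [[52, 66, 85], [43, 59, 81]]
-46 [[45, 60, 84], [30, 51, 79]]
-42 [[42, 58, 84], [25, 48, 79]]
```

```bash
python3 - <<'E'
from h import *
s=r.sense();t=np.array(s["tcp_pos"]);R=np.array(s["ee_rot"])
out=[]
for n,x0,y0,w,h in(("scene",225,165,100,110),("top",290,110,100,110)):
    S=5;im=cams.capture(n)[:,:,::-1];cv2.imwrite(f"pics/full_{n}.png",im)
    c=cv2.resize(im[y0:y0+h,x0:x0+w],None,fx=4,fy=5,interpolation=cv2.INTER_CUBIC)
    for k,col in((0,(0,0,255)),(.07,(0,255,0)),(.12,(0,255,255))):
      for y in((0,) if k==0 else(-.095,0,.095)):
        a=(proj(t-R[:,2]*k+R[:,1]*y,n)+.5-[x0,y0])*[4,5];cv2.circle(c,tuple(int(q) for q in a),4,col,-1)
    out.append(c)
cv2.imwrite("pics/c5.png",np.hstack(out))
E
```

```text
(no output)
```

View pics/c5.png

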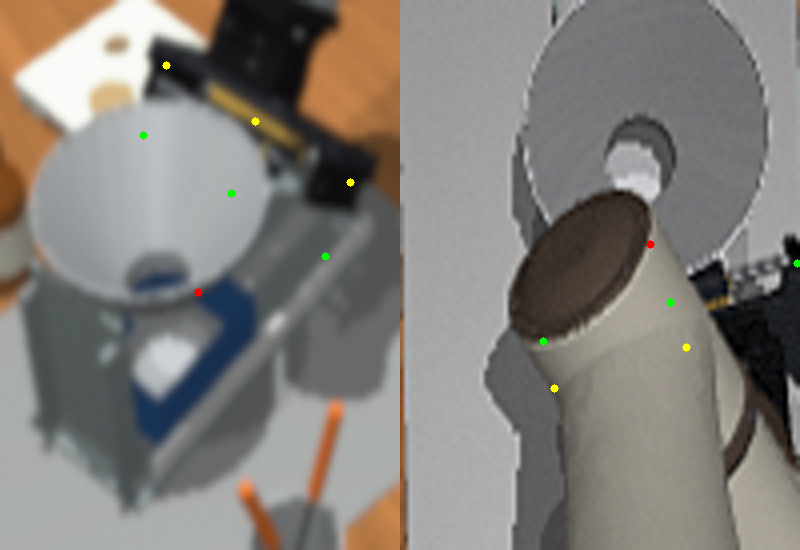

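```bash
python3 - <<'E'
from h import *
t=np.array([.22396,-.58287,.19486]);y=np.array([-.358,.934,0])
for k in(0,.07,.12):print(k,[proj(t+Z*k+y*d,"scene").round(1).tolist() for d in(-.05,0,.05)])
a=cv2.imread("pics/scene0.png")[20:95,220:310];b=cv2.imread("pics/full_top.png")[120:195,330:420]
cv2.imwrite("pics/c6.png",cv2.resize(np.hstack([a,b]),None,fx=4.4,fy=4.4,interpolation=cv2.INTER_CUBIC))
E
```

```text
0 [[256.1, 85.4], [265.8, 87.9], [275.6, 90.4]]
0.07 [[254.4, 69.6], [264.3, 72.0], [274.5, 74.4]]
0.12 [[253.1, 57.6], [263.2, 60.0], [273.6, 62.3]]
```

View pics/c6.png

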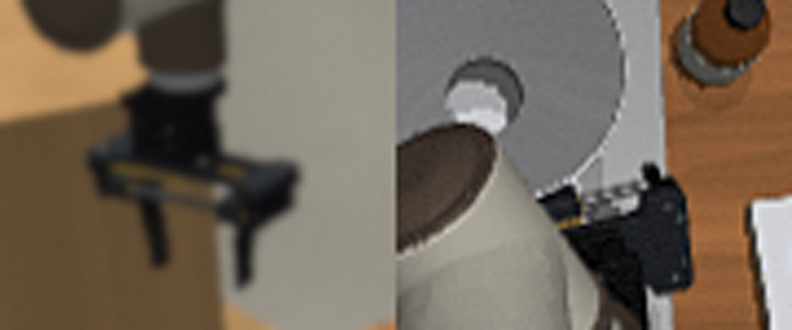

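The left crop explains it. The open fingertips appear at about (256,80) and (276,85) in the scene image, but the reported TCP projects about 5 px lower. So the real tips are about 25 mm short of the reported TCP, and the tip has been riding at the box rim. I'll lower the tip and push again.

```bash
python3 -m handwheel '[[[0,0,0,0.0115,0,-0.0097,0],[0,0,0,0.0115,0,-0.0097,0],[0,0,0,0.0075,0,0.009,0],[0,0,0,0.0075,0,0.009,0],[0,0,0,0,0,0,0]]]' | grep -E "tcp|wrist"
python3 -m handwheel '[[[0,0,0,-0.003,0,0.0026,0],[0,0,0,-0.003,0,0.0026,0],[0,0,0,0,0,0,0]]]' | grep -E "tcp|wrist"
python3 -m handwheel '[[[0,0,0,-0.003,0,0.0026,0],[0,0,0,0,0,0,0]]]' | grep -E "tcp|wrist"
python3 -m handwheel '[[[0,0,0,-0.003,0,0.0026,0],[0,0,0,0,0,0,0]]]' | grep -E "tcp|wrist"
python3 -m handwheel '[[[0,0,0,-0.003,0,0.0026,0],[0,0,0,0,0,0,0]]]' | grep -E "tcp|wrist"
```

```text
tcp_pos: [0.563, -0.0424, 0.0158]
wrist_force: [-0.1, -1.3, 0.4]
tcp_pos: [0.5724, -0.039, 0.0176]
wrist_force: [-0.2, 0.2, 0.1]
tcp_pos: [0.5759, -0.0383, 0.0172]
wrist_force: [-0.1, 0.4, 0.3]
tcp_pos: [0.5797, -0.0377, 0.0169]
wrist_force: [0.4, 0.3, -0.6]
tcp_pos: [0.5836, -0.0371, 0.0168]
wrist_force: [-0.2, 0.1, -0.6]
```

```bash
python3 -m handwheel '[[[0,0,0,-0.002,0,0.0017,0],[0,0,0,0,0,0,0]]]' | grep -E "tcp|wrist"
python3 -m handwheel '[[[0,0,0,-0.002,0,0.0017,0],[0,0,0,0,0,0,0]]]' | grep -E "tcp|wrist"
python3 -m handwheel '[[[0,0,0,-0.002,0,0.0017,0],[0,0,0,0,0,0,0]]]' | grep -E "tcp|wrist"
python3 -m handwheel '[[[0,0,0,-0.002,0,0.0017,0],[0,0,0,0,0,0,0]]]' | grep -E "tcp|wrist"
```

```text
tcp_pos: [0.5859, -0.0365, 0.0167]
wrist_force: [-1.3, -0.0, 0.3]
tcp_pos: [0.5885, -0.036, 0.0167]
wrist_force: [-0.0, -0.4, -0.3]
tcp_pos: [0.5904, -0.0354, 0.0164]
wrist_force: [-1.2, -1.3, 1.2]
tcp_pos: [0.591, -0.0353, 0.0156]
wrist_force: [-6.5, -2.6, 3.6]
```

```bash
python3 -m handwheel '[[[0,0,0,-0.002,0,0.0017,0],[0,0,0,0,0,0,0]]]' | grep -E "tcp|wrist"
python3 -m handwheel '[[[0,0,0,-0.002,0,0.0017,0],[0,0,0,0,0,0,0]]]' | grep -E "tcp|wrist"
```

```text
tcp_pos: [0.5912, -0.035, 0.0146]
wrist_force: [-13.7, -4.5, 6.7]
tcp_pos: [0.5913, -0.0348, 0.0135]
wrist_force: [-19.4, -4.7, 10.5]
```

```bash
python3 -m handwheel '[[[0,0,0,0.006,0,-0.005,0],[0,0,0,0.0114,0,-0.0097,0],[0,0,0,0.0114,0,-0.0097,0],[0,0,0,0.0114,0,-0.0097,0],[0,0,0,0.0114,0,-0.0097,0],[0,0,0,-0.0194,0,-0.0229,0],[0,0,0,-0.0194,0,-0.0229,0],[0,0,0,-0.0194,0,-0.0229,0],[0,0,0,-0.0194,0,-0.0229,0],[0,0,0,-0.0194,0,-0.0229,0]]]' | grep -E "tcp|wrist"
cat >> h.py <<'E'
a=np.radians(-7.2);sx=np.array([np.cos(a),np.sin(a),0]);sy=np.array([-np.sin(a),np.cos(a),0])
E0=np.array([.378,.3087,0]);GR=E0+.038*sx
Rd=np.stack([-sx,sy,-Z],1)
E
python3 - <<'E'
from h import *
print(r.grip_point_offset,r.sense()["joints"],delta(GR+.2*Z,Rd))
E
```

```text
tcp_pos: [0.5274, -0.0537, 0.1203]
wrist_force: [-0.2, -0.7, -0.2]
0.0187 [  6.27434999   5.40474892 -37.35153454 -30.34647709  -9.20643696
 -55.38478742] (array([-0.0248,  0.3743, -0.0771]), array([1.253, 6.497, 3.155]))
```

```bash
python3 -m handwheel '[[[0.21,1.08,0.53,0,0,0,0],[0.21,1.08,0.53,0,0,0,0],[0.21,1.08,0.53,0,0,0,0.03],[0.21,1.08,0.53,0,0,0,0.06],[0.21,1.08,0.53,0,0,0,0.06],[0.21,1.08,0.53,0,0,0,0.06],[0,0,0,0,0,0,0.06]]]' | grep -E "tcp|wrist"
python3 - <<'E'
from h import *
print(r.sense()["joints"],delta(GR+.15*Z,Rd))
E
```

```text
tcp_pos: [0.5283, -0.0579, 0.1185]
wrist_force: [-0.5, 1.0, 0.3]
[  11.29252202   13.49974058  -24.78294404    0.10537514  -44.19750381
 -104.63867344] (array([ 0.1287,  0.3559, -0.0369]), array([0.345, 1.205, 0.653]))
```

```bash
python3 -m handwheel '[[[0.34,1.2,0.65,0,0,0,0.06],[0,0,0,0.0175,0.0383,-0.0035,0.06],[0,0,0,0.0175,0.0383,-0.0035,0.06],[0,0,0,0.0175,0.0383,-0.0035,0.06],[0,0,0,0.0175,0.0383,-0.0035,0.06],[0,0,0,0.0175,0.0383,-0.0035,0.06],[0,0,0,0.0175,0.0383,-0.0035,0.06],[0,0,0,0.0175,0.0383,-0.0035,0.06],[0,0,0,0.0175,0.0383,-0.0035,0.06],[0,0,0,0.0175,0.0383,-0.0035,0.06],[0,0,0,0,0,0,0.06]]]' | grep -E "tcp|wrist"
python3 - <<'E'
from h import *
print(r.sense()["joints"],delta(GR+.05*Z,Rd))
E
```

```text
tcp_pos: [0.4102, 0.3071, 0.1498]
wrist_force: [-1.0, -1.1, 0.1]
[ 5.49052795e+01  1.33866499e+01 -1.91431581e+01 -1.45990964e-01
 -5.73169928e+01 -1.51726836e+02] (array([-0.0059, -0.0028,  0.0998]), array([ 0.032, -0.006,  0.05 ]))
```

```bash
python3 -m handwheel '[[[0,0,0,-0.006,-0.003,0.02,0.06],[0,0,0,0,0,0.03,0.06],[0,0,0,0,0,0.03,0.06],[0,0,0,0,0,0.03,0.06],[0,0,0,0,0,0.02,0.06],[0,0,0,0,0,0,0.06]]]' | grep -E "tcp|wrist"
python3 - <<'E'
from h import *
print(delta(GR-.012*Z,Rd))
im=cams.capture("scene")[:,:,::-1];cv2.imwrite("pics/c7.png",cv2.resize(im[215:305,320:440],None,fx=6,fy=6,interpolation=cv2.INTER_CUBIC))
E
```

```text
tcp_pos: [0.4145, 0.2965, 0.0167]
wrist_force: [-0.5, -0.5, 0.2]
(array([-0.0004,  0.0077,  0.0286]), array([-0.05 , -0.057, -0.012]))
```

View pics/c7.png

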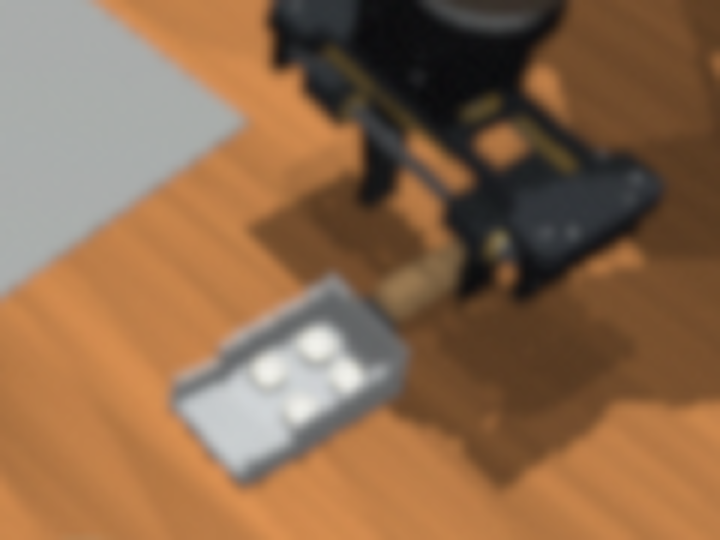

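The fingers straddle the handle, tips at about (375,190) and (470,285), but the hand sits too far to the −y side. The pose reading agrees that it needs about 8 mm, so I'll correct that and descend.

```bash
python3 -m handwheel '[[[0,0,0,0,0.008,0,0.06],[0,0,0,0,0,0,0.06],[0,0,0,0,0,0.012,0.06],[0,0,0,0,0,0.008,0.06],[0,0,0,0,0,0.006,0.06],[0,0,0,0,0,0,0.06]]]' | grep -E "tcp|wrist"
python3 - <<'E'
from h import *
print(delta(GR-.012*Z,Rd))
E
```

```text
tcp_pos: [0.4166, 0.3063, -0.0079]
wrist_force: [-0.6, -0.5, -0.4]
(array([ 0.0006, -0.0024,  0.0042]), array([-0.02 , -0.035, -0.003]))
```

Close in stages.

```bash
python3 -m handwheel '[[[0,0,0,0,-0.002,0.004,0.06],[0,0,0,0,0,0,0.03],[0,0,0,0,0,0,0.02],[0,0,0,0,0,0,0.016],[0,0,0,0,0,0,0.008],[0,0,0,0,0,0,0],[0,0,0,0,0,0,0],[0,0,0,0,0,0,0]]]'
python3 -m handwheel '[[[0,0,0,0,0,-0.005,0],[0,0,0,0,0,-0.01,0],[0,0,0,0,0,-0.01,0],[0,0,0,0,0,-0.01,0],[0,0,0,0,0,0,0]]]'
```

```text
time_s: 17.4
tcp_pos: [0.4172, 0.3054, -0.0105]
ee_rot: [[-0.992, 0.125, -0.002], [0.125, 0.992, 0.001], [0.002, 0.001, -1.0]]
wrist_force: [1.3, 0.1, -1.1]
gripper_width: 0.158
gripper_force: 29.9
time_s: 17.9
tcp_pos: [0.418, 0.3063, 0.0264]
ee_rot: [[-0.992, 0.125, 0.001], [0.125, 0.992, 0.004], [-0.0, 0.004, -1.0]]
wrist_force: [0.7, 0.7, -1.2]
gripper_width: 0.155
gripper_force: 29.9
```

```bash
python3 -m handwheel '[[[0,0,0,0,0,-0.01,0],[0,0,0,0,0,-0.02,0],[0,0,0,0,0,-0.025,0],[0,0,0,0,0,-0.025,0],[0,0,0,0,0,-0.025,0],[0,0,0,0,0,-0.025,0],[0,0,0,0,0,-0.02,0],[0,0,0,0,0,-0.012,0],[0,0,0,0,0,0,0]]]' | grep -vE time
python3 - <<'E'
from h import *
print(delta(M-.174*sx+.19*Z,Rd))
im=cams.capture("scene")[:,:,::-1];cv2.imwrite("pics/l.png",im)
s=r.sense();R=np.array(s["ee_rot"]);p=np.array(s["tcp_pos"])+R@[-.1417,0,-.0175];print(p)
# floor pixel check: scoop now vs start
im=im.astype(int);
for q in(p,p+.06*(-sx)*1.0):
    a=proj(q,"scene")+[1.4,1.5];print(a,im[int(a[1]+.5),int(a[0]+.5)])
a=proj(GR+.08*sx,"scene")+[1.4,1.5];print("old place",im[int(a[1]+.5),int(a[0]+.5)])
E
```

```text
tcp_pos: [0.418, 0.3057, 0.1881]
ee_rot: [[-0.992, 0.125, 0.0], [0.125, 0.992, 0.003], [0.0, 0.003, -1.0]]
wrist_force: [-0.3, -0.3, -3.3]
gripper_width: 0.161
gripper_force: 30.0
(array([-0.0829, -0.3019, -0.0029]), array([ 0.032, -0.003,  0.001]))
[0.5578132  0.2872179  0.20369239]
[359.70171062 242.51049617] [119 144 182]
[378.06871121 232.63021964] [219 220 219]
old place [34 60 89]
```

```bash
python3 -m handwheel '[[[0,0,0,-0.0027,-0.0096,0,0],[0,0,0,-0.0053,-0.0193,0,0],[0,0,0,-0.008,-0.029,0,0],[0,0,0,-0.008,-0.029,0,0],[0,0,0,-0.008,-0.029,0,0],[0,0,0,-0.008,-0.029,0,0],[0,0,0,-0.008,-0.029,0,0],[0,0,0,-0.008,-0.029,0,0],[0,0,0,-0.008,-0.029,0,0],[0,0,0,-0.008,-0.029,0,0],[0,0,0,-0.0066,-0.024,0,0],[0,0,0,-0.0046,-0.0175,0,0]]]' | grep -vE time
python3 -m handwheel '[[[0,0,0,0,0,0,0],[0,0,0,0,0,0,0]]]' | grep time
python3 - <<'E'
from h import *
print(delta(M-.174*sx+.185*Z,Rd),r.sense()["joints"])
# planned pour: rotate about lip
from scipy.spatial.transform import Rotation as Ro
s=r.sense();R=np.array(s["ee_rot"]);print(np.array(s["tcp_pos"])+R@[-.1417,0,-.0175])
E
```

```text
tcp_pos: [0.4605, -0.0084, 0.1852]
ee_rot: [[-0.992, 0.127, -0.005], [0.128, 0.992, -0.0], [0.005, -0.001, -1.0]]
wrist_force: [-0.0, -0.2, -1.4]
gripper_width: 0.157
gripper_force: 30.0
time_s: 20.25
(array([-0.0011,  0.0025,  0.0004]), array([-0.004, -0.039, -0.019])) [ 1.93998230e+01  6.53565487e+00 -2.22366069e+01 -9.26523568e-02
 -6.14466007e+01 -1.16666948e+02]
[ 0.60160211 -0.02461515  0.20234431]
```

```bash
python3 -m handwheel '[[[0,0.5,0,0.0005,0,-0.0065,0],[0,1,0,0.001,0,-0.013,0],[0,1,0,0.001,0,-0.013,0]]]' | grep -vE time
python3 - <<'E'
from h import *
s=r.sense();R=np.array(s["ee_rot"]);print(np.array(s["tcp_pos"])+R@[-.1417,0,-.0175],np.degrees(np.arccos(-R[2,2])),s["joints"])
E
```

```text
tcp_pos: [0.4618, -0.0049, 0.2197]
ee_rot: [[-0.957, 0.123, -0.262], [0.119, 0.992, 0.034], [0.264, 0.001, -0.965]]
wrist_force: [1.3, 0.6, -2.4]
gripper_width: 0.155
gripper_force: 30.0
[ 0.60196823 -0.02228603  0.19914013] 15.310190397802891 [  15.15261476   14.16117116   -6.98818782   -5.82800861  -83.08546708
 -110.81240173]
```

```bash
python3 -m handwheel '[[[0,1,0,0,0,-0.0115,0],[0,1,0,-0.001,0,-0.0115,0],[0,1,0,-0.001,0,-0.0115,0],[0,1,0,-0.001,0,-0.0115,0],[0,1,0,0,0,-0.0145,0],[0,0,0,0,0,0,0],[0,0,0,0,0,0,0],[0,0,0,0,0,0,0],[0,0,0,0,0,0,0]]]' | grep -vE time
python3 - <<'E'
from h import *
s=r.sense();R=np.array(s["ee_rot"]);print(np.array(s["tcp_pos"])+R@[-.1417,0,-.0175],np.degrees(np.arccos(-R[2,2])),s["joints"])
im=cams.capture("scene")[:,:,::-1];im2=cams.capture("top")[:,:,::-1]
f=lambda a:cv2.resize(a,(400,400),interpolation=cv2.INTER_CUBIC)
cv2.imwrite("pics/c8.png",np.hstack([f(im[165:265,220:320]),f(im2[90:190,300:400])]))
E
```

```text
tcp_pos: [0.4921, -0.009, 0.2714]
ee_rot: [[-0.702, 0.125, -0.701], [0.088, 0.992, 0.089], [0.707, 0.001, -0.708]]
wrist_force: [0.1, 0.1, -1.9]
gripper_width: 0.159
gripper_force: 30.0
[ 0.60380528 -0.0229913   0.18368492] 44.9670919393583 [   9.31074158   32.83019787   20.26365469  -13.47436855 -120.49139687
 -108.71906281]
```

View pics/c8.png

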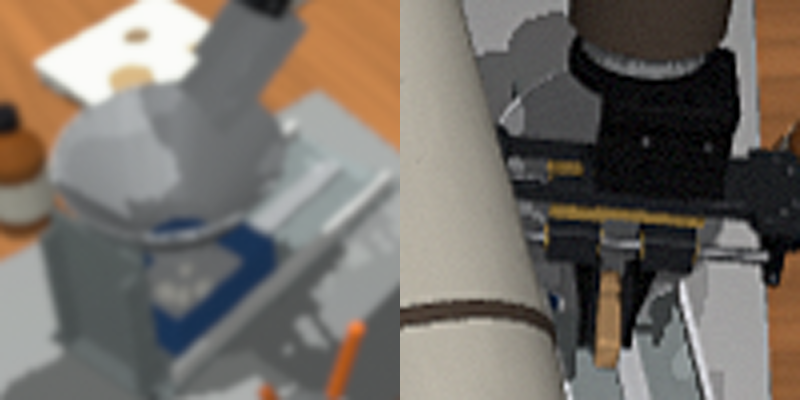

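The scoop is tipped over the mouth, and light blobs (buttons) show in the box at about (180,285) in the left half. I'll tip a bit further to be sure it's empty, then level off.

```bash
python3 -m handwheel '[[[0,1,0,0.001,0,-0.0149,0],[0,0,0,0,0,0,0],[0,0,0,0,0,0,0],[0,0,0,0,0,0,0],[0,0,0,0,0,-0.02,0],[0,0,0,0,0,-0.02,0],[0,-1.2,0,0,0,0.0,0],[0,-1.2,0,0,0,0.0,0],[0,-1.2,0,0,0,0.0,0],[0,-1.2,0,0,0,0.0,0],[0,-1.2,0,0,0,0.0,0],[0,-1.2,0,0,0,0,0]]]' | grep -vE time
cat >> h.py <<'E'
BO=np.array([.501,-.288,0]);b=np.radians(6.3)
E
python3 - <<'E'
from h import *
s=r.sense();print(s["joints"],delta(np.array(s["tcp_pos"]),Rd))
E
```

```text
tcp_pos: [0.5328, -0.0146, 0.3086]
ee_rot: [[-0.984, 0.125, -0.128], [0.124, 0.992, 0.017], [0.13, 0.001, -0.992]]
wrist_force: [-0.4, -0.1, -1.5]
gripper_width: 0.158
gripper_force: 30.0
[  14.05943297   14.06606315    5.61138825   -2.75895502  -88.46999812
 -110.98264414] (array([0., 0., 0.]), array([ 0.012, -1.242,  0.006]))
```

```bash
python3 -m handwheel '[[[0,-1.24,0,0,0,0,0],[0,0,0,0.0085,-0.0305,0.006,0],[0,0,0,0.0085,-0.0305,0.01,0],[0,0,0,0.0085,-0.0305,0.01,0],[0,0,0,0.0085,-0.0305,0.016,0],[0,0,0,0.0085,-0.0305,0.02,0],[0,0,0,0.0085,-0.0305,0.02,0],[0,0,0,0.0085,-0.0305,0.02,0],[0,0,0,0.0085,-0.0305,0.02,0],[0,0,0,0.0085,-0.0305,0.02,0],[0,0,0,0,0,0.01,0],[0,0,0,0,0,0,0]]]' | grep -vE time
python3 - <<'E'
from h import *
s=r.sense();print(s["joints"],delta(BO-.0787*sx+.0155*Z,Rd))
E
```

```text
tcp_pos: [0.4197, -0.2768, 0.1545]
ee_rot: [[-0.992, 0.127, -0.011], [0.127, 0.992, 0.002], [0.011, 0.001, -1.0]]
wrist_force: [0.1, 0.5, -1.5]
gripper_width: 0.161
gripper_force: 30.0
[-1.48511411e+01  1.25816954e+01 -1.95510016e+01  3.96762076e-02
 -5.84924222e+01 -8.24569280e+01] (array([-0.0048, -0.001 ,  0.139 ]), array([ 0.008, -0.104, -0.015]))
```

```bash
python3 -m handwheel '[[[0,-0.1,0,-0.003,0,0.02,0],[0,0,0,0,0,0.025,0],[0,0,0,0,0,0.025,0],[0,0,0,0,0,0.025,0],[0,0,0,0,0,0.02,0],[0,0,0,0,0,0.008,0],[0,0,0,0,0,0.005,0],[0,0,0,0,0,0.003,0],[0,0,0,0,0,0,0]]]' | grep -vE time
python3 - <<'E'
from h import *
print(delta(BO-.0787*sx+.0135*Z,Rd))
E
```

```text
tcp_pos: [0.4254, -0.2773, 0.0249]
ee_rot: [[-0.992, 0.125, 0.003], [0.125, 0.992, -0.001], [-0.003, -0.0, -1.0]]
wrist_force: [0.0, 1.1, -1.2]
gripper_width: 0.16
gripper_force: 30.0
(array([ 0.0024, -0.0011,  0.0114]), array([-0.001,  0.033,  0.005]))
```

```bash
python3 -m handwheel '[[[0,0,0,0,0,0.006,0],[0,0,0,0,0,0.003,0],[0,0,0,0,0,0,0]]]' | grep -E "tcp|wrist"
python3 -m handwheel '[[[0,0,0,0,0,0.002,0],[0,0,0,0,0,0,0]]]' | grep -E "tcp|wrist"
python3 -m handwheel '[[[0,0,0,0,0,0.001,0],[0,0,0,0,0,0,0]]]' | grep -E "tcp|wrist"
```

```text
tcp_pos: [0.4243, -0.2772, 0.0148]
wrist_force: [0.3, 0.2, -1.8]
tcp_pos: [0.4251, -0.2775, 0.0135]
wrist_force: [-1.6, 0.4, 0.8]
tcp_pos: [0.4249, -0.2775, 0.0131]
wrist_force: [-2.4, 1.3, 5.9]
```

```bash
python3 -m handwheel '[[[0,0,0,0,0,-0.001,0],[0,0,0,0,0,0,0.02],[0,0,0,0,0,0,0.03],[0,0,0,0,0,0,0.05],[0,0,0,0,0,0,0.05],[0,0,0,0,0,0,0.05]]]' | grep -E "tcp|wrist|width"
python3 -m handwheel '[[[0,0,0,0,0,-0.01,0.05],[0,0,0,0,0,-0.02,0.05],[0,0,0,0,0,-0.03,0.05],[0,0,0,0,0,-0.03,0.05],[0,0,0,0,0,-0.03,0.05],[0,0,0,0,0,-0.03,0.05],[0,0,0,0.03,0,0,0.05],[0,0,0,0.03,0,0,0.05],[0,0,0,0,0,0,0.05]]]' | grep -E "tcp|wrist|width|time"
python3 - <<'E'
from h import *
im=cams.capture("scene")[:,:,::-1];cv2.imwrite("pics/e.png",im);t=cams.capture("top")[:,:,::-1];cv2.imwrite("pics/et.png",t)
c=BO+.024*Z
print("scoop floor px",[t[tuple((proj(c+sx*x/1e3+.003*Z)+.5).astype(int)[::-1])].tolist() for x in(-25,-10,0,10,25,50,-80,-110)])
# bright blobs inside the box seen from scene and through the spout
x0,y0=250,215
g=im[y0:y0+35,x0:x0+45].min(2);print("\n".join("".join("%4d"%q for q in row) for row in g[8:32,:30]))
E
python3 bx.py|sed -n 8,13p
```

```text
tcp_pos: [0.4248, -0.2773, 0.013]
wrist_force: [-0.0, -0.4, 0.0]
gripper_width: 0.504
time_s: 27.05
tcp_pos: [0.3617, -0.2689, 0.1639]
wrist_force: [-0.5, -0.3, -0.6]
gripper_width: 0.575
scoop floor px [[93, 104, 109], [188, 184, 184], [190, 187, 186], [189, 186, 185], [186, 182, 182], [187, 183, 184], [155, 168, 172], [154, 164, 171]]
 140 149 150 150 148 145 136 116  92  81  84  88  85  88  99 111 121 124 123 113 112 108 100  89  77  61  47  36  30  25
 114 124 127 127 127 128 130 122 110 104 106 106  97  95 102 109 115 116 111  98  88  83  75  65  53  40  31  28  24  25
  89  95  95  95  95  99 105 104 100 100 100  97  90  86  86  89  89  88  84  76  71  71  70  66  54  39  30  26  24  24
  85  86  83  81  79  77  78  79  79  78  79  78  75  72  72  72  74  75  74  74  75  80  82  78  70  58  46  36  28  25
  95  99  91  85  80  72  67  69  74  75  74  74  74  74  74  76  82  86  86  87  90  93  93  90  87  80  70  56  42  32
 103 113 108 103  94  78  64  67  80  86  89  88  89  89  90  92  95  98  97  97 100 103 103 100  98  94  88  79  65  50
  97 109 115 119 113  88  61  62  7
[... 1658 characters left out ...]

  80  80  77  74  73  74  72  63  49  44  60  88 119 140 140 114  76  48  32  26  23  23  23  24  28  41  61  84 103 114
  81  81  78  74  74  72  71  64  50  35  34  50  75  98 102  85  54  32  25  23  22  24  24  29  43  65  88 105 114 116
  81  80  78  74  73  72  72  66  53  36  27  30  40  54  58  50  35  25  23  22  23  25  32  45  67  90 107 114 116 114
  80  80  77  75  73  73  73  69  56  37  27  25  27  29  31  28  24  23  23  23  24  34  51  73  93 108 115 116 114 109
-62 [[147, 156, 156], [141, 151, 151]]
-58 [[125, 135, 137], [133, 143, 145]]
-54 [[92, 102, 109], [113, 124, 130]]
-50 [[60, 73, 90], [77, 90, 104]]
-46 [[46, 61, 84], [42, 60, 86]]
-42 [[41, 58, 83], [28, 50, 80]]
```

```bash
python3 - <<'E'
from h import *
a=cv2.imread("pics/top0.png").astype(int);b=cv2.imread("pics/et.png").astype(int)
d=np.abs(a-b).max(2);x,y=351,136
m=np.zeros(d.shape,np.uint8);cv2.circle(m,(x,y),27,1,-1);ys,xs=np.where((d>35)&(m>0));print("funnel changes",len(xs),list(zip(xs,ys))[:60])
print(b[136:156,343:362].min(2))
for n,p in(("beaker",(180,130)),("bottle",(605,103)),("dish",(37,138)),("bur",(752,133))):
    q=(int(p[0]/3.2+220),int(p[1]/3.2+90));print(n,(d[q[1]-10:q[1]+11,q[0]-10:q[0]+11]>35).sum())
E
```

```text
funnel changes 67 [(np.int64(350), np.int64(138)), (np.int64(350), np.int64(139)), (np.int64(351), np.int64(139)), (np.int64(352), np.int64(139)), (np.int64(346), np.int64(140)), (np.int64(351), np.int64(140)), (np.int64(352), np.int64(140)), (np.int64(343), np.int64(141)), (np.int64(345), np.int64(141)), (np.int64(346), np.int64(141)), (np.int64(349), np.int64(141)), (np.int64(350), np.int64(141)), (np.int64(351), np.int64(141)), (np.int64(352), np.int64(141)), (np.int64(353), np.int64(141)), (np.int64(342), np.int64(142)), (np.int64(344), np.int64(142)), (np.int64(346), np.int64(142)), (np.int64(347), np.int64(142)), (np.int64(351), np.int64(142)), (np.int64(352), np.int64(142)), (np.int64(353), np.int64(142)), (np.int64(354), np.int64(142)), (np.int64(344), np.int64(143)), (np.int64(345), np.int64(143)), (np.int64(346), np.int64(143)), (np.int64(347), np.int64(143)), (np.int64(351), np.int64(143)), (np.int64(352), np.int64(143)), (np.int64(354), np.int64(143)), (np.int64(342), np.int64(144)), (np.int64(343), np.int64(144)), (np.int64(344), np.int64(144)), (np.int64(346), np.int64(
[... 1790 characters left out ...]
3 114 113 112
  115]
 [111 136 186 191 207 208 209  97 116 160 200 192 111 115 117 113 114 111
  113]
 [115 110 125 137 182 184 193 123 105 132 177 147 113 113 116 116 111 114
  113]
 [115 117 112 109 123 121 134 133  99 116 109 109 109 111 114 115 112 113
  115]
 [118 117 115 115 113 113 112 114 110 115 116 113 112 113 115 115 113 115
  115]
 [118 119 116 116 113 117 116 118 116 116 116 116 115 115 115 114 115 115
  114]
 [119 120 115 116 121 115 116 114 117 116 114 117 117 115 117 114 114 114
  114]
 [118 117 113 116 117 118 115 118 117 115 115 116 115 114 116 114 115 112
  114]
 [118 119 115 118 118 117 115 119 119 116 117 116 114 116 115 116 117 116
  112]]
beaker 0
bottle 0
dish 0
bur 0
```

```bash
python3 -c "
from station import r
print(r.finish_job())"
```

```text
the job is handed in; nothing more can be done
None
```

I handed the job in and the simulator gave no verdict, but by my checks it's done: the box is home against its stop, the scoop is empty and standing on the soldering board, and the bystanders are where they were. The funnel cone is clear and buttons show in the box, though I couldn't count all four one by one.

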